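Back off the knurled lens retaining ring two turns

ROBOT

A 6-joint arm with a two-finger parallel gripper is mounted at the origin on the work surface. World frame = base frame: x ahead of the robot, y to its left, z up, the work surface at z = 0. Lengths are in m, angles in degrees, forces in N, time in s.
With the tool pointing down it reaches from about 0.25 to 0.725 m from the base axis. Payload 9.7 kg.
Tool frame: the origin (TCP) lies between the finger pads; the fingertips stand 19 mm ahead of it and the grasp point (between the pads) is the TCP; x points along the fingers, y is the direction in which the jaws open and shut, and the axes are right-handed (so a half turn about x gives the same grasp; the last joint's range is limited). The gripper opens to 85 mm and grips with 20 to 120 N. Pads are 22 mm wide; open, the fingers measure 114 mm over their backs; the gripper's body (76 mm by 85 mm) begins 54 mm behind the grasp point. The pads swing forward as they close: fully open they stand 13 mm farther back than shut.
Start: joints at [71.448, 4.979, 10.078, 95.1, 0, 90], TCP at [0.175, 0.521, 0.216] pointing down, gripper open.
Joint ranges: [-179.16, 179.16], [-48.56, 103.87], [-65.8, 70.77], [-126.05, 130.52], [-82.76, 87.17], [-180, 180]. Speed limits (degrees/s): [127.2, 127.2, 147.25, 180, 180, 180].

INTERFACE

Orientations are given as [roll, pitch, yaw] about the fixed x, y, z axes, in that order (R = Rz(yaw) Ry(pitch) Rx(roll)).
In Python, from workcell import bot gives the robot as it stands. The module is installed in compiled form; this text tells all that it offers.
- The arm moves only by the shell command python3 -m handwheel 'ROWS' [FORCE]. ROWS is JSON, a list of rows, each a list of 7 numbers: the turn, a rotation vector about the tool's x, y, z in degrees, then the shift along the tool's x, y, z in m, then the closure, from -1 (fully open) to 1 (shut), so that 0 is half open. In form: [[ax, ay, az, dx, dy, dz, fingers], ...]. A call has 1 to 20 rows; each row is the pose to reach, as a shift and turn from the pose commanded when the call began, along the tool's axes at that moment; what a row does not reach only later rows make up. A row lasts 1/8 s, in which the tool goes at most 62.5 mm and 10.7 degrees, less where a joint would pass 70% of its speed; a pose out of reach is approached as far as the arm can. A call with a gripper value outside its range is refused whole. The fingers move at their own pace and stop on an object; FORCE is the grip in N (left out, the last holds). Time passes only in rows, so rows that repeat a pose let the fingers close. It gives the time, the measured TCP pose, the force and the opening at its end, in the units of the state.
- bot.get_obs(): the state, without advancing time (a new reading comes with each control period).
- bot.camera(name): name is "scene" or "top" or "wrist"; returns a dict with "frame" (420x560x3 uint8, red, green, blue), "fx", "fy", "cx", "cy" (pixels), "R" (3x3) and "t" (3): a world point X has camera coordinates R X + t; the wrist camera has in their place "tool_from_camera" (4x4, takes a point from camera to tool coordinates, whose origin is the TCP and whose axes are the tool frame's). Camera axes: x right, y down, z forward; pixel columns grow to the right and rows downward; lengths in m; the calibration is good to about 2 mm. A picture is of the moment at which its call begins: read the wrist's pose just before it. There is no depth.
- bot.job_done(): hands the job in, once; it reports no verdict.
Trained networks look in a picture, given as the dict that the camera call returned (one of the last four; its "shot" number tells which), for a name from the list of things; names that differ only in an ending like _2 or _b are one class to them, and where a whole thing is asked for, a point or a joint stands for the part that bears it (a point fixed in the world has none). Each returns a list of dicts, best first, with "conf" (0 to 1); they miss things now and then, are a little off and sometimes report something else, mostly with a low value. They report only what shows in the picture. A call takes as long as a camera call.
- bot.look_for(name, picture): "bbox" ([left, top, width, height] as shares, 0 to 1, of the picture: columns of its width, rows of its height, round what is visible of it).
- bot.tip_of(name, picture): "centre" ([column, row] as shares, 0 to 1, of the picture: columns of its width, rows of its height: a listed point, or the origin of a listed thing).
The state is a dict: "time": time; "q": joint angles; "qd": joint speeds; "joint_efforts": joint torques, N m; "ee_pos": TCP position; "tcp_rot": TCP orientation; "wrist_force": force on the tool from outside, world axes, zero at the start; "torque": the same for the moment, N m; "opening": finger opening in m.
Only numpy, scipy, OpenCV 4.12 (cv2) and the standard library are available. Lean on these libraries where they do the work, as an engineer would, in place of code of your own. Each camera call takes 0.05 s, during which the arm holds its last target.

TASK

The black knurled retaining ring on the bolted-down condenser module is already open by about half a turn or less. With a fingertip rolled along its exposed rim, keep unscrewing it counter-clockwise (seen from above) until its white line has passed the index mark on the shroud once and stops in line with that mark the next time, which is two full turns open from tight; do not run well past that. Do not touch the glass lens, and leave the things standing around the module where they are.

Things in the scene. Friction and masses are not known exactly. Their poses are not given: they have to be found in the camera images.
- mount: cream condenser module bolted to the bench; base plate 150 x 130 x 12 mm (x, y, z). Origin: centre of the underside, on the ring's vertical axis; z up, +x points out of the shroud's open side. Shroud: round wall, inner radius 45, outer 53 mm, 72 mm high, round the ring except 72 degrees either way of +x, where the rim is free. A lamp block 57 mm high stands behind it, to x = -73 mm
- lock_ring (a joint): turn of the black knurled ring, rad: 0 = tight (white line at the index mark), grows counter-clockwise from above (loosening); 12.57 = two full turns open. Starts between 0.8 and 3.4; stops at 0 and 20. It stays where left: turning takes 0.08 N m, 2 N at the rim, so a fingertip pressed on the rim with 5 to 15 N and moved along it carries it round
- ring_axis (a point): on the ring's axis, fixed at the height of its underside when tight, 52 mm above the bench. Ring: 18 mm tall, 30 upright ridges, outer radius 40 mm (38.4 between ridges), inner radius 28; it rises 3 mm per turn. Below it: neck of radius 34 mm from 26 mm height up, and a collar of radius 46 mm up to 26 mm height
- ring_mark (a point): middle of the short white radial line on the ring's top face, 33 mm from the axis; it turns and rises with the ring
- index_mark (a point): the short black radial index line on the top edge of the shroud, 49 mm behind the axis (along the module's -x), 72 mm high
- lens: the round glass lens in the middle of the ring, radius 26.5 mm, slightly domed, its top 68.5 mm above the bench; fixed, must not be touched. Origin: centre of its underside, 60 mm above the bench
- objective: loose bystander: steel microscope objective standing upright, 34 mm across, 52 mm tall; origin centre of the underside
- dropper: loose bystander: small amber glass bottle with black cap, 36 mm across, 75 mm tall; origin centre of the underside
- slide_box: loose bystander: closed grey plastic box 85 x 35 x 32 mm (x, y, z); origin centre of the underside

How it is judged (in metres and radians):
On the way, in this order (a step that is already met when the one before it is completed fails the run):
1. the white line has passed the index mark once (one full turn open, and a little more) (value of joint lock_ring above 6.58319 rad).
2. the white line comes up to the index mark the next time (value of joint lock_ring above 12.166 rad), for 0.2 s.
At the end, for the whole second after the job is handed in: The ring rests two full turns open from tight, its line within 0.4 rad (23 degrees) of the index mark, and the objective, bottle and slide box are within 20 mm of where they stood (value of joint lock_ring between 12.166 and 12.966 rad and velocity of joint lock_ring between -0.05 and 0.05 rad/s and distance of each of objective, dropper, slide_box from where it was at the start of the episode below 0.02 m); the robot touches nothing.
It fails at once if the ring is unscrewed half a turn or more past the two turns (value of joint lock_ring above 15.708 rad).
It fails at once if the glass lens is touched (contact force between lens and the fingers above 0.3 N or contact force between lens and the arm above 0.3 N).
It fails at once if a bystander is pushed away or lifted (moved more than 20 mm) (distance of any of objective, dropper, slide_box from where it was at the start of the episode above 0.02 m).
It also fails if it takes over 64 s, if anything falls off the work surface, if the arm or the gripper's body presses on something with over 40 N, if the wrist force passes 120 N, or if a joint passes its speed limit or range.

## Working session

There is one attempt and no reset: what is moved stays moved. The work goes in short steps, Python scripts to look and compute and a shell command to move; the robot and the scene stay as the last step left them, time stands still between calls to the robot, and variables do not carry over. Pictures are saved under pics/ and viewed, and the job is handed in when it is done.

```bash
mkdir -p pics; ls
cat > h.py <<'E'
import numpy as np, cv2
from workcell import bot
from scipy.spatial.transform import Rotation as Ro
def save(p,n,crop=None,s=1):
    im=cv2.cvtColor(p["frame"],cv2.COLOR_RGB2BGR)
    if crop: im=im[crop[1]:crop[3],crop[0]:crop[2]]
    if s!=1: im=cv2.resize(im,None,fx=s,fy=s,interpolation=cv2.INTER_CUBIC)
    cv2.imwrite("pics/"+n,im)
def onplane(p,uv,z):
    R=np.array(p["R"]);t=np.array(p["t"])
    d=R.T@np.array([(uv[0]-p["cx"])/p["fx"],(uv[1]-p["cy"])/p["fy"],1]); c=-R.T@t
    return c+d*(z-c[2])/d[2]
def proj(p,X):
    c=np.array(p["R"])@np.array(X)+np.array(p["t"]); return [p["fx"]*c[0]/c[2]+p["cx"],p["fy"]*c[1]/c[2]+p["cy"]]
E
python3 - <<'E'
from h import *
o=bot.get_obs(); print(o)
Z=dict(mount=0,ring_axis=.052,ring_mark=.071,index_mark=.072,lens=.06,objective=0,dropper=0,slide_box=0)
for n in ["top","scene"]:
    p=bot.camera(n); save(p,n+"0.png"); print(n,-np.array(p["R"]).T@p["t"],p["fx"])
    for k,z in Z.items():
        r=bot.tip_of(k,p)[:2]
        for q in r:
            uv=(q["centre"][0]*560,q["centre"][1]*420); print(k,round(q["conf"],2),np.round(uv,1),np.round(onplane(p,uv,z),4))
E
```

```text
pics
{'time': 0.0, 'q': array([7.14480985e+01, 5.01182548e+00, 1.00348343e+01, 9.50999556e+01,
       2.49260989e-03, 8.99996140e+01]), 'qd': array([ 0.0142823 , -0.01345636, -0.04127722, -0.18386769,  0.10902576,
        0.02919885]), 'joint_efforts': array([-1.51945351e-03, -5.20384133e+01,  4.64807546e+01,  1.59055309e-02,
       -1.94630315e-04, -1.26029857e-05]), 'ee_pos': array([0.17489821, 0.52118736, 0.21547953]), 'tcp_rot': array([ -91.85577325,   89.92301289, -110.40729045]), 'wrist_force': array([0.15655718, 1.59802383, 0.16729125]), 'torque': array([0.0263314 , 0.02165416, 0.0329612 ]), 'opening': 0.08511444697283539}
top [0.43555532 0.04033387 0.73882033] 393.3938382047753
mount 0.64 [375.3 240.3] [ 0.5046 -0.1134  0.    ]
ring_axis 0.64 [381.2 240.4] [ 0.4993 -0.1126  0.052 ]
ring_axis 0.47 [364.2 259.2] [ 0.4675 -0.0818  0.052 ]
ring_mark 0.87 [391.2 255.5] [ 0.472  -0.1235  0.071 ]
index_mark 0.85 [365.1 258.4] [ 0.4679 -0.0798  0.072 ]
index_mark 0.62 [433.8 305.1] [ 0.3904 -0.1867  0.072 ]
lens 0.62 [385.1 240.2] [ 0.4988 -0.1175  0.06  ]
objective 0.96 [434.9 305.1] [ 0.3855 -0.2132  0.    ]
objective 0.31 [367.3 259.5] [ 0.4692 -0.0967  0.    ]
dropper 0.69 [320.8 180.3] [ 0.6221 -0.016   0.    ]
scene [0.98331796 0.65419886 0.77894291] 539.1361450920463
mount 0.63 [255.7 183.5] [ 0.5047 -0.1123  0.    ]
ring_axis 0.68 [254.1 164.4] [ 0.5045 -0.1152  0.052 ]
ring_axis 0.18 [265.6 152.5] [ 0.4609 -0.1347  0.052 ]
ring_mark 0.84 [265.4 151.1] [ 0.4721 -0.1184  0.071 ]
index_mark 0.68 [276.6 156. ] [ 0.4634 -0.0892  0.072 ]
lens 0.79 [258.5 163.2] [ 0.5    -0.1044  0.06  ]
objective 0.8 [274.9 144.2] [ 0.387  -0.2047  0.    ]
objective 0.74 [256.2 164.6] [ 0.4667 -0.1666  0.    ]
dropper 0.8 [237.4 228.6] [ 0.6123 -0.0186  0.    ]
dropper 0.64 [255.5 183.4] [ 0.505  -0.1128  0.    ]
slide_box 0.73 [274.1 159.4] [ 0.4224 -0.1579  0.    ]
slide_box 0.7 [192.5 170.1] [ 0.5944 -0.236   0.    ]
```

Run:
```python
from h import *
p=bot.camera("top"); save(p,"top1.png",(290,140,490,340),3)
p=bot.camera("scene"); save(p,"scene1.png",(130,80,370,260),3)
```

```text
(no output)
```

View pics/top1.png

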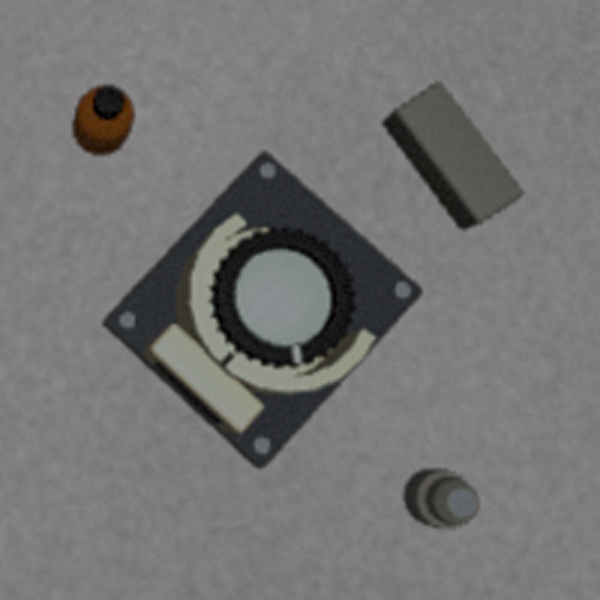

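View pics/scene1.png

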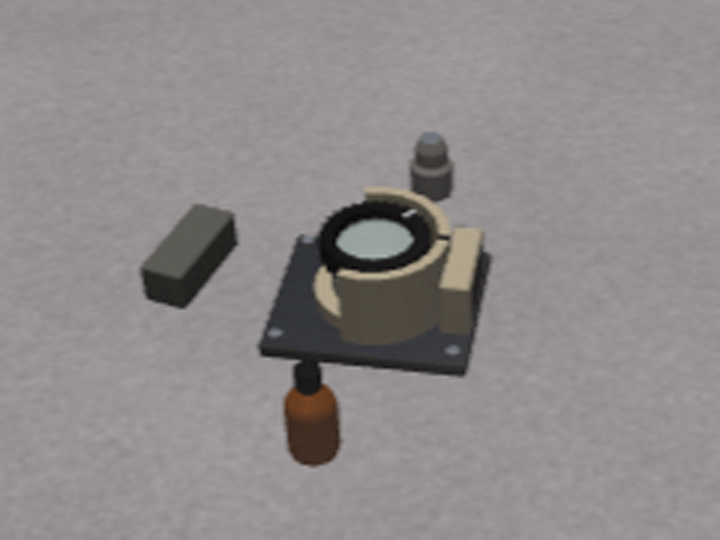

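The top view shows the module's open side pointing up and to the right, which is world yaw of about -43°. The ring centre is at crop pixel (285,298), the index mark at (228,358) and the white line at (297,354), so the line leads the index by about 55° CCW. The bystanders are well clear. Next I refine the pose from the plate corners.

```bash
python3 - <<'E'
from h import *
o=bot.get_obs()
p=bot.camera("top")
cs=[(265,152),(105,322),(262,467),(421,290)]
X=np.array([onplane(p,(290+(a+.5)/3-.5,140+(b+.5)/3-.5),.012) for a,b in cs]);print(X.round(4))
print("centre",X.mean(0)); a,b,c,d=X[:,:2]
print([np.linalg.norm(v) for v in(b-a,c-b,d-c,a-d)])
print([np.degrees(np.arctan2(v[1],v[0])) for v in (a-b,d-c,a-d,b-c)])
im=cv2.cvtColor(p["frame"],cv2.COLOR_RGB2GRAY)[140:340,290:490]
for n,z,(u,v) in [("idx",.072,(228,358)),("mark",.0705,(297,354)),("lens",.0665,(283,298)),("ring",.0705,(284,297))]:
    print(n,onplane(p,(290+(u+.5)/3-.5,140+(v+.5)/3-.5),z).round(4))
R=Ro.from_euler('xyz',o["tcp_rot"],degrees=True).as_matrix(); print(R.round(2))
E
python3 -m handwheel '[[0,0,0,0,0,0,1],[0,0,0,0,0,0,1],[0,0,0,0,0,0,1],[0,0,0,0,0,0,1],[0,0,0,0,0,0,1],[0,0,0,0,0,0,1]]' 60
python3 - <<'E'
from h import *
p=bot.camera("wrist"); save(p,"w1.png"); print(p["tool_from_camera"],p["fx"])
p=bot.camera("scene"); save(p,"s2.png",None,1)
print(bot.get_obs()["opening"])
E
```

```text
[[ 0.5971 -0.1211  0.012 ]
 [ 0.4928 -0.0179  0.012 ]
 [ 0.4046 -0.1083  0.012 ]
 [ 0.5088 -0.2103  0.012 ]]
centre [ 0.50082429 -0.11439399  0.012     ]
[np.float64(0.14670258081147114), np.float64(0.12626347551510028), np.float64(0.14579276218393455), np.float64(0.12540849883714375)]
[np.float64(-44.71780832278689), np.float64(-44.383109347911514), np.float64(45.283627789530286), np.float64(45.69760755612846)]
idx [ 0.4668 -0.0806  0.072 ]
mark [ 0.4685 -0.1192  0.0705]
lens [ 0.5003 -0.1142  0.0665]
ring [ 0.5004 -0.1139  0.0705]
[[ 0.    0.32  0.95]
 [ 0.    0.95 -0.32]
 [-1.    0.   -0.  ]]
time: 1.8
ee_pos: [0.175, 0.5214, 0.2162]
tcp_rot: [-96.6, 90.0, -115.1]
wrist_force: [-0.3, -0.1, 0.6]
opening: 0.0002
[[-4.83603699e-04 -2.97255829e-01  9.54797747e-01 -1.58497620e-01]
 [ 9.99999554e-01 -9.18266557e-04  2.20615724e-04 -3.98923491e-04]
 [ 8.11179531e-04  9.54797428e-01  2.97256141e-01 -7.48445382e-02]
 [ 0.00000000e+00  0.00000000e+00  0.00000000e+00  1.00000000e+00]] 314.18991852977723
-0.00033783216744236866
```

View pics/w1.png

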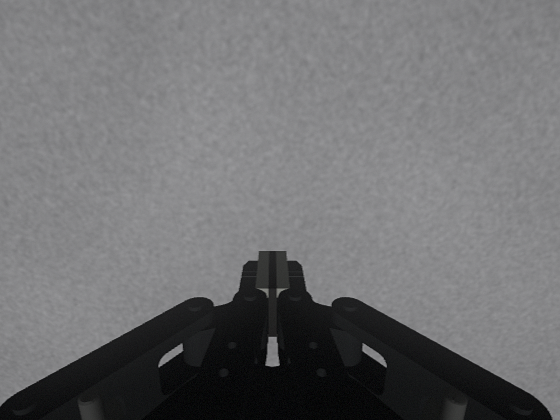

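View pics/s2.png

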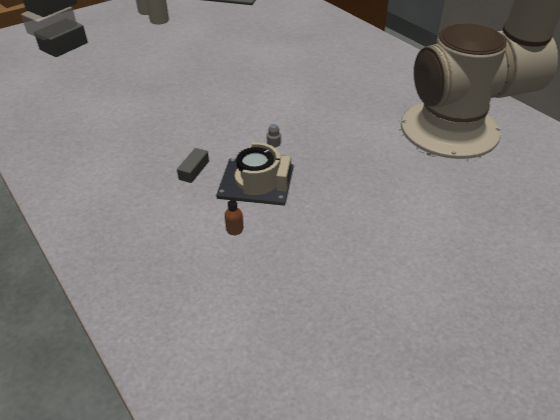

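I'll use the tool's −z side face on the rim. That keeps the wrist camera above the module and tool z pointing outward. Next I compute the approach.

```bash
cat >> h.py <<'E'
C=np.array([.5008,-.114]); YAW=-45.
def togo(th,r,z,o=None):
    """row from current pose to module angle th (deg), radius r, TCP height z, tool z outward, x down"""
    o=o or bot.get_obs()
    R0=Ro.from_euler('xyz',o["tcp_rot"],degrees=True).as_matrix()
    a=np.radians(YAW+th); out=np.array([np.cos(a),np.sin(a),0]); x=np.array([0,0,-1.]); y=np.cross(out,x)
    T=np.stack([x,y,out],1); P=np.r_[C+r*out[:2],z]
    return np.r_[Ro.from_matrix(R0.T@T).as_rotvec(degrees=True).round(2),(R0.T@(P-o["ee_pos"])).round(4)].tolist()
def where():
    o=bot.get_obs(); R0=Ro.from_euler('xyz',o["tcp_rot"],degrees=True).as_matrix()
    d=o["ee_pos"][:2]-C
    a=np.degrees(np.arctan2(R0[1,2],R0[0,2]))-YAW
    b=np.degrees(np.arctan2(d[1],d[0]))-YAW; f=o["wrist_force"]; u=d/np.hypot(*d)
    print("t",o["time"],"toolth",a.round(1),"posth",b.round(1),"r",np.hypot(*d).round(4),"z",o["ee_pos"][2].round(4),"Frad",(f[:2]@u).round(1),"Ftan",(u[0]*f[1]-u[1]*f[0]).round(1),"Fz",f[2].round(1),"q6",o["q"][5].round(1))
E
python3 - <<'E'
from h import *
where(); print(togo(-48,.062,.17)); print(togo(0,.062,.17))
E
```

```text
t 1.9 toolth 26.4 posth 162.1 r 0.7141 z 0.2162 Frad 0.6 Ftan 0.5 Fz -0.7 q6 90.0
[74.45, 0.0, 0.0, 0.0462, -0.5585, 0.5277]
[26.45, -0.0, 0.0, 0.0462, -0.5263, 0.5666]
```

```bash
python3 -m handwheel '[[74.45,0,0,0,-0.5585,0.5277,1],[74.45,0,0,0,-0.5585,0.5277,1],[74.45,0,0,0,-0.5585,0.5277,1],[74.45,0,0,0,-0.5585,0.5277,1],[74.45,0,0,0,-0.5585,0.5277,1],[74.45,0,0,0,-0.5585,0.5277,1],[74.45,0,0,0,-0.5585,0.5277,1],[74.45,0,0,0,-0.5585,0.5277,1],[74.45,0,0,0,-0.5585,0.5277,1],[74.45,0,0,0,-0.5585,0.5277,1],[74.45,0,0,0,-0.5585,0.5277,1],[74.45,0,0,0,-0.5585,0.5277,1],[74.45,0,0,0,-0.5585,0.5277,1],[74.45,0,0,0.0462,-0.5585,0.5277,1],[74.45,0,0,0.0462,-0.5585,0.5277,1],[74.45,0,0,0.0462,-0.5585,0.5277,1]]'
python3 - <<'E'
from h import *
where(); print(togo(-48,.062,.069)); print(bot.get_obs()["q"])
p=bot.camera("wrist"); save(p,"w2.png")
p=bot.camera("scene"); save(p,"s3.png",(100,20,380,230),2.5)
E
```

```text
time: 3.9
ee_pos: [0.4977, -0.1754, 0.1717]
tcp_rot: [75.5, 89.9, -17.4]
wrist_force: [0.2, -0.1, 0.6]
opening: 0.0003
t 3.9 toolth -48.0 posth -47.9 r 0.0615 z 0.1717 Frad 0.1 Ftan 0.2 Fz 0.6 q6 73.5
[0.04, 0.02, -0.07, 0.1027, -0.0003, 0.0004]
[-1.94178858e+01  1.14111309e+00  1.14046036e+00  8.99237785e+01
  2.60341946e-03  7.35395297e+01]
```

View pics/w2.png

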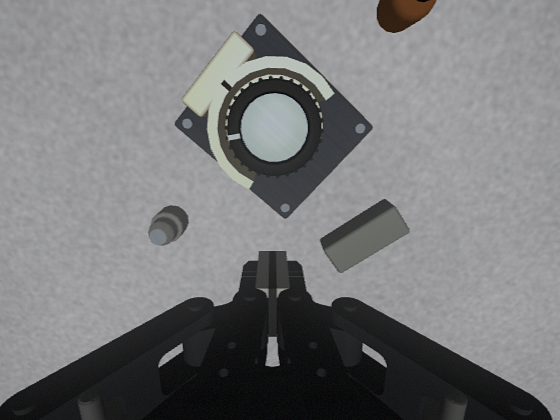

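View pics/s3.png

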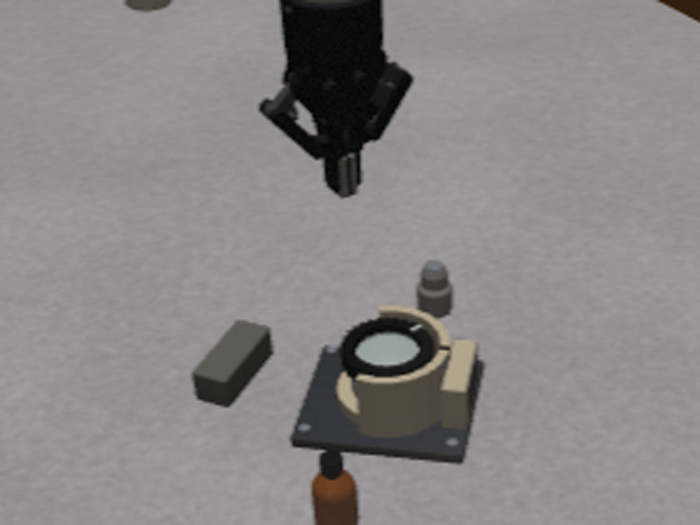

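The wrist camera shows the ring centred near (274,127), the white line at (234,137) and the index at (226,85). The fingers are clear. I'll check the axis position from this view.

```bash
cat >> h.py <<'E'
def wcam(p,o):
    """attach world R,t to a wrist picture"""
    T=np.array(p["tool_from_camera"]); R0=Ro.from_euler('xyz',o["tcp_rot"],degrees=True).as_matrix()
    Rc=R0@T[:3,:3]; c=R0@T[:3,3]+o["ee_pos"]; p=dict(p); p["R"]=Rc.T; p["t"]=-Rc.T@c; return p
def ringang(tag=None):
    o=bot.get_obs(); p=bot.camera("wrist"); q=wcam(p,o); out={}
    for k,z in (("ring_mark",.0715),("index_mark",.072),("ring_axis",.052),("lens",.06),("mount",0)):
        r=bot.tip_of(k,p)
        if r: out[k]=(r[0]["conf"],onplane(q,(r[0]["centre"][0]*560,r[0]["centre"][1]*420),z)[:2])
    for k,v in out.items(): print(k,round(v[0],2),v[1].round(4))
    if "ring_mark" in out:
        d=out["ring_mark"][1]-C; print("mark angle past index deg",((np.degrees(np.arctan2(d[1],d[0]))-YAW-180)%360).round(1),"rad r",np.hypot(*d).round(4))
    if tag: save(p,tag)
E
python3 - <<'E'
from h import *
ringang()
o=bot.get_obs(); p=bot.camera("wrist"); q=wcam(p,o)
cs=[(261,14),(372,128),(287,217),(175,124)]
X=np.array([onplane(q,c,.012)[:2] for c in cs]); print(X.round(4),X.mean(0))
for a,b in((1,0),(2,3),(2,1),(3,0)):
    v=X[a]-X[b];print(np.degrees(np.arctan2(v[1],v[0])),np.hypot(*v))
g=p["frame"].astype(int); m=((g.min(2)>150)).astype(np.uint8); m[:80]=0;m[175:]=0;m[:,:235]=0;m[:,315:]=0
n,l,s,c=cv2.connectedComponentsWithStats(m); i=l[126,274]; print(s[i],c[i],onplane(q,c[i],.067))
E
```

```text
ring_mark 0.73 [ 0.471  -0.1201]
index_mark 0.81 [ 0.4705 -0.0816]
ring_axis 0.81 [ 0.5029 -0.1168]
lens 0.86 [ 0.5037 -0.1157]
mount 0.97 [ 0.5009 -0.1117]
mark angle past index deg 56.6 rad r 0.0304
[[ 0.4973 -0.0192]
 [ 0.5997 -0.1229]
 [ 0.5129 -0.2106]
 [ 0.4075 -0.1089]] [ 0.50434071 -0.11542541]
-45.371116771728964 0.14573838397269004
-43.97571210376086 0.14643019352218975
-134.70200099200878 0.12334801418732594
-135.01351274611693 0.1269079427044676
[ 242   93   65   68 3490] [273.7965616  126.55358166] [ 0.5034216  -0.11374993  0.067     ]
```

```bash
sed -i 's/^C=.*;/C=np.array([.5022,-.1145]);/' h.py
python3 - <<'E'
from h import *
print(togo(-48,.062,.069))
E
```

```text
[0.0, 0.01, -0.03, 0.1013, 0.0012, 0.0004]
```

```bash
python3 -m handwheel '[[0,0,0,0.05,0.001,0,1],[0,0,0,0.101,0.001,0,1],[0,0,0,0.101,0.001,0,1],[0,0,0,0.101,0.001,0,1]]'
python3 - <<'E'
from h import *
where()
E
python3 -m handwheel '[[0,0,0,0,0,-0.006,1],[0,0,0,0,0,-0.009,1],[0,0,0,0,0,-0.011,1],[0,0,0,0,0,-0.011,1]]'
python3 - <<'E'
from h import *
where()
ringang("w3.png")
E
```

```text
time: 4.85
ee_pos: [0.4993, -0.1763, 0.0711]
tcp_rot: [73.9, 89.9, -19.1]
wrist_force: [-0.8, -0.7, 1.4]
opening: -0.0002
t 4.85 toolth -48.0 posth -47.7 r 0.0619 z 0.0711 Frad 0.7 Ftan -0.7 Fz 1.4 q6 73.6
time: 5.35
ee_pos: [0.4993, -0.1649, 0.0692]
tcp_rot: [69.3, 90.0, -23.7]
wrist_force: [0.7, -0.1, -0.2]
opening: 0.0001
t 5.35 toolth -48.0 posth -48.3 r 0.0505 z 0.0692 Frad 0.0 Ftan 0.7 Fz -0.2 q6 74.7
ring_mark 0.73 [ 0.4712 -0.1187]
index_mark 0.77 [ 0.468  -0.0813]
ring_axis 0.65 [ 0.503  -0.1157]
mount 0.66 [ 0.5014 -0.1138]
mark angle past index deg 52.6 rad r 0.0313
```

View pics/w3.png

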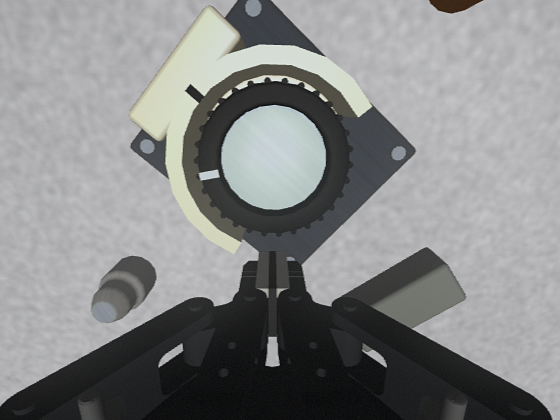

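No contact yet at 50.5 mm. The ring and fingertip are in line, at columns 273 and 272, and the shroud end at (240,250) is just clear. I'll press further in.

```bash
for s in 1; do python3 -m handwheel '[[0,0,0,0,0,-0.0015,1],[0,0,0,0,0,-0.0015,1]]'; python3 -c "from h import *; where()"; done
python3 -m handwheel '[[0,0,0,0,0,-0.0015,1],[0,0,0,0,0,-0.0015,1]]'; python3 -c "from h import *; where()"
python3 -m handwheel '[[0,0,0,0,0,-0.0015,1],[0,0,0,0,0,-0.0015,1]]'; python3 -c "from h import *; where()"
```

```text
time: 5.9
ee_pos: [0.4992, -0.1635, 0.069]
tcp_rot: [-105.5, 90.0, 161.5]
wrist_force: [0.2, 0.5, 0.6]
opening: 0.0
t 5.9 toolth -48.0 posth -48.5 r 0.0491 z 0.069 Frad -0.5 Ftan 0.2 Fz 0.6 q6 74.9
time: 6.15
ee_pos: [0.4993, -0.1619, 0.069]
tcp_rot: [-122.1, 90.0, 144.9]
wrist_force: [-0.6, 0.3, -0.2]
opening: 0.0001
t 6.15 toolth -48.0 posth -48.5 r 0.0475 z 0.069 Frad -0.2 Ftan -0.6 Fz -0.2 q6 75.0
time: 6.4
ee_pos: [0.4994, -0.1605, 0.069]
tcp_rot: [64.5, 90.0, -28.5]
wrist_force: [0.2, -0.3, -0.2]
opening: -0.0
t 6.4 toolth -48.0 posth -48.5 r 0.046 z 0.069 Frad 0.3 Ftan 0.2 Fz -0.2 q6 75.2
```

Run:
```python
from h import *
p=bot.camera("wrist"); save(p,"w4.png",(190,90,370,330),2.5)
p=bot.camera("scene"); save(p,"s4.png",(190,90,350,220),4)
```

```text
(no output)
```

View pics/w4.png

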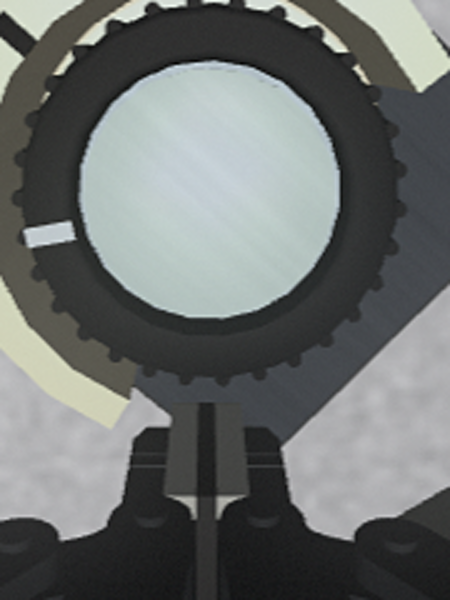

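View pics/s4.png

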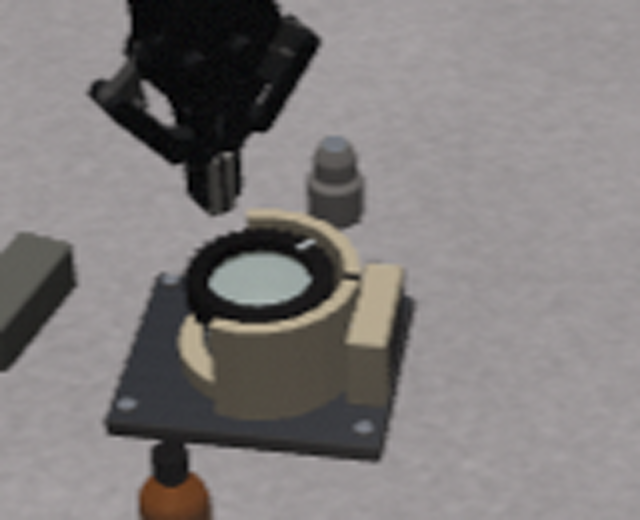

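Run:
```python
from h import *
p=bot.camera("scene")
for X in [(.4994,-.1605,.05),(.4994,-.1605,.069),(.5022,-.1145,.071),(.4994,-.1605,.09)]: print(X,proj(p,X))
o=bot.get_obs(); q=wcam(bot.camera("wrist"),o)
for X in [(.4994,-.1605,.05),(.4994,-.1605,.069),(.5022,-.1145,.071),(.4994,-.1605,.09)]: print(X,proj(q,X))
```

```text
(0.4994, -0.1605, 0.05) [np.float64(244.56313864122325), np.float64(153.8039902361436)]
(0.4994, -0.1605, 0.069) [np.float64(244.09510574374082), np.float64(146.86586045216646)]
(0.5022, -0.1145, 0.071) [np.float64(254.76945996609476), np.float64(157.1437446364761)]
(0.4994, -0.1605, 0.09) [np.float64(243.56556634723188), np.float64(139.01595699779284)]
(0.4994, -0.1605, 0.05) [np.float64(270.687902934322), np.float64(238.86861783183835)]
(0.4994, -0.1605, 0.069) [np.float64(270.5621942362271), np.float64(252.33537048282875)]
(0.5022, -0.1145, 0.071) [np.float64(271.1085347956749), np.float64(170.45124098851346)]
(0.4994, -0.1605, 0.09) [np.float64(270.38869630590443), np.float64(270.92162384894266)]
```

The wrist view shows the fingertip edge at about row 251, and the scene view shows it at about (244,142). Both put the real tip above the ring top (z≈0.08), so it isn't 19 mm below the TCP when shut. I'll back out, lower at a safe radius and check again.

```bash
python3 -m handwheel '[[0,0,0,0,0,0.018,1],[0,0,0,0,0,0.018,1],[0,0,0,0.012,0,0.018,1],[0,0,0,0.024,0,0.018,1],[0,0,0,0.024,0,0.018,1]]'
python3 - <<'E'
from h import *
where()
p=bot.camera("wrist"); save(p,"w5.png",(190,60,370,300),2.5)
p=bot.camera("scene"); save(p,"s5.png",(190,90,350,220),4)
o=bot.get_obs()
print(proj(p,o["ee_pos"]),proj(p,o["ee_pos"]-[0,0,.019]))
E
```

```text
time: 7.22
ee_pos: [0.4975, -0.178, 0.0433]
tcp_rot: [-106.6, 89.9, 160.4]
wrist_force: [-0.1, -0.2, -0.8]
opening: 0.0001
t 7.225 toolth -48.0 posth -49.2 r 0.0637 z 0.0433 Frad 0.2 Ftan -0.1 Fz -0.8 q6 73.3
[np.float64(240.7474843091382), np.float64(151.54518961778746)] [np.float64(241.2408007837783), np.float64(158.27544944544513)]
```

View pics/w5.png

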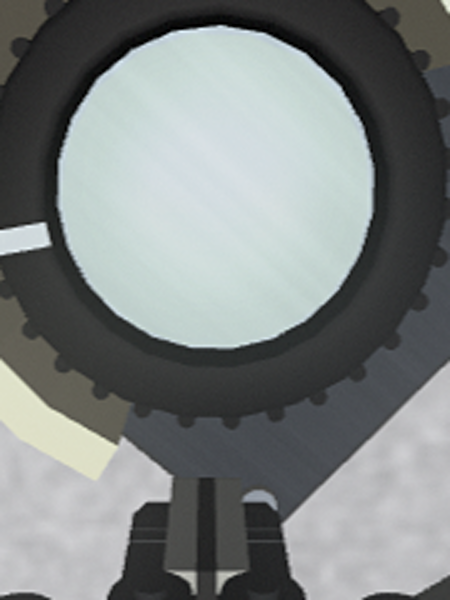

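View pics/s5.png

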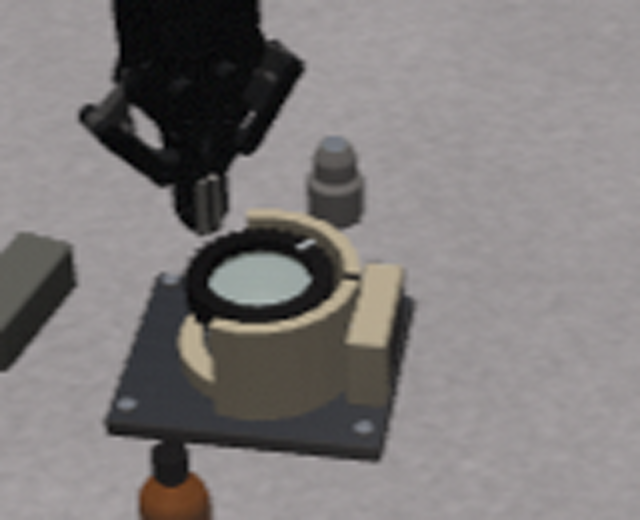

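```bash
python3 -m handwheel '[[0,0,0,0,0.0005,-0.006,1],[0,0,0,0,0.0005,-0.01,1],[0,0,0,0,0.0005,-0.01,1]]'; python3 -c "from h import *; where()"
python3 -m handwheel '[[0,0,0,0,0,-0.0015,1],[0,0,0,0,0,-0.0015,1]]'; python3 -c "from h import *; where()"
python3 -m handwheel '[[0,0,0,0,0,-0.0015,1],[0,0,0,0,0,-0.0015,1]]'; python3 -c "from h import *; where()"
```

```text
time: 7.7
ee_pos: [0.4996, -0.1682, 0.0452]
tcp_rot: [74.7, 90.0, -18.2]
wrist_force: [-0.6, -0.4, -0.5]
opening: 0.0004
t 7.7 toolth -48.0 posth -47.7 r 0.0537 z 0.0452 Frad 0.4 Ftan -0.6 Fz -0.5 q6 74.4
time: 7.95
ee_pos: [0.4995, -0.167, 0.045]
tcp_rot: [54.6, 90.0, -38.4]
wrist_force: [0.2, -0.5, 0.8]
opening: -0.0001
t 7.95 toolth -48.0 posth -47.9 r 0.0526 z 0.045 Frad 0.5 Ftan 0.2 Fz 0.8 q6 74.5
time: 8.2
ee_pos: [0.4996, -0.1655, 0.045]
tcp_rot: [-93.2, 90.0, 173.8]
wrist_force: [-0.2, 0.2, -0.1]
opening: -0.0001
t 8.2 toolth -48.0 posth -47.9 r 0.0511 z 0.045 Frad -0.2 Ftan -0.2 Fz -0.1 q6 74.7
```

```bash
python3 -m handwheel '[[0,0,0,0,0,-0.0015,1],[0,0,0,0,0,-0.0015,1]]'; python3 -c "from h import *; where()"
python3 -m handwheel '[[0,0,0,0,0,-0.0015,1],[0,0,0,0,0,-0.0015,1]]'; python3 -c "from h import *; where()"
python3 - <<'E'
from h import *
p=bot.camera("wrist"); save(p,"w6.png",(190,60,370,300),2.5)
p=bot.camera("scene"); save(p,"s6.png",(190,90,350,220),4)
E
```

```text
time: 8.45
ee_pos: [0.4997, -0.1649, 0.045]
tcp_rot: [-0.3, 89.9, -93.4]
wrist_force: [-0.3, -5.1, -0.4]
opening: 0.0
t 8.45 toolth -48.0 posth -47.9 r 0.0504 z 0.045 Frad 5.1 Ftan -0.1 Fz -0.4 q6 74.8
time: 8.7
ee_pos: [0.4997, -0.1646, 0.0451]
tcp_rot: [0.1, 89.7, -93.0]
wrist_force: [-2.0, -12.4, -1.2]
opening: 0.0
t 8.7 toolth -48.1 posth -47.9 r 0.0502 z 0.0451 Frad 12.5 Ftan -1.4 Fz -1.2 q6 75.0
```

View pics/w6.png

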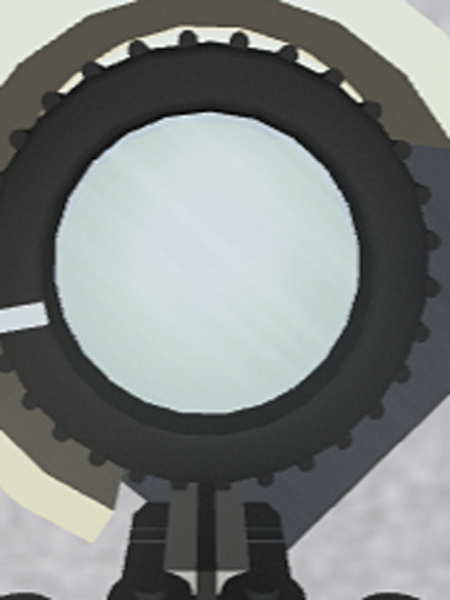

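View pics/s6.png

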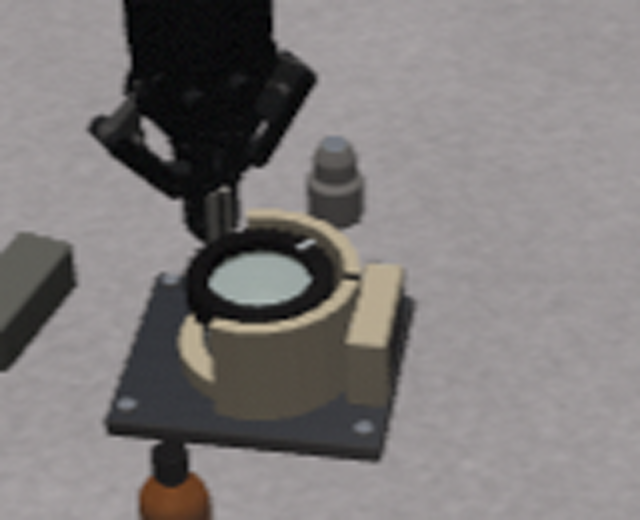

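Contact is at TCP radius 50.4 mm, with stiffness around 6 N/mm. The tip overlaps only the top of the ring, so I'll retract, go 8 mm lower, then make the first half stroke and check the force.

```bash
python3 -m handwheel '[[0,0,0,0,0,0.006,1],[0,0,0,0.008,0,0.006,1],[0,0,0,0.008,0,0.006,1]]'; python3 -c "from h import *; where()"
python3 -m handwheel '[[0,0,0,0,0,-0.0030,1],[0,0,0,0,0,-0.0058,1],[-6,0,0,0,0.0051,-0.0061,1],[-12,0,0,0,0.0101,-0.0069,1],[-18,0,0,0,0.0150,-0.0082,1],[-24,0,0,0,0.0198,-0.0100,1]]'
python3 - <<'E'
from h import *
where(); ringang("w7.png")
E
```

```text
time: 9.18
ee_pos: [0.4989, -0.1681, 0.036]
tcp_rot: [-117.9, 89.9, 149.1]
wrist_force: [-0.0, -0.2, 0.5]
opening: -0.0001
t 9.175 toolth -48.0 posth -48.5 r 0.0537 z 0.036 Frad 0.2 Ftan -0.0 Fz 0.5 q6 74.4
time: 9.93
ee_pos: [0.5204, -0.1616, 0.0372]
tcp_rot: [-8.8, 89.7, -77.7]
wrist_force: [1.3, -12.5, -3.1]
opening: -0.0001
t 9.925 toolth -23.9 posth -23.8 r 0.0505 z 0.0372 Frad 12.1 Ftan -3.3 Fz -3.1 q6 51.8
ring_mark 0.64 [ 0.4756 -0.1324]
index_mark 0.59 [ 0.4693 -0.0808]
ring_axis 0.97 [ 0.5046 -0.1147]
lens 0.81 [ 0.5033 -0.1134]
mark angle past index deg 78.9 rad r 0.032
```

View pics/w7.png

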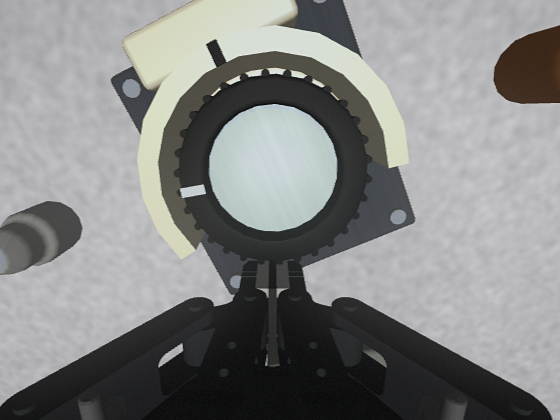

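The ring follows: 53° to 79° for a 24° sweep, at 12 N. I'll continue the stroke.

```bash
python3 -m handwheel '[[-6,0,0,0,0.0051,-0.0003,1],[-12,0,0,0,0.0101,-0.0011,1],[-18,0,0,0,0.0150,-0.0024,1],[-24,0,0,0,0.0198,-0.0042,1],[-30,0,0,0,0.0244,-0.0065,1],[-36,0,0,0,0.0286,-0.0093,1]]'; python3 -c "from h import *; where()"
python3 -m handwheel '[[-6,0,0,0,0.0051,-0.0003,1],[-12,0,0,0,0.0101,-0.0011,1],[-18,0,0,0,0.0150,-0.0024,1],[-24,0,0,0,0.0198,-0.0042,1]]'; python3 -c "from h import *; where()"
python3 -m handwheel '[[-6,0,0,0,0.0051,-0.0003,1],[-12,0,0,0,0.0101,-0.0011,1]]'
python3 - <<'E'
from h import *
where(); ringang("w8.png")
E
```

```text
time: 10.98
ee_pos: [0.545, -0.1418, 0.0376]
tcp_rot: [-6.8, 89.7, -39.7]
wrist_force: [6.9, -7.3, -3.6]
opening: 0.0
t 10.975 toolth 12.2 posth 12.5 r 0.0507 z 0.0376 Frad 9.8 Ftan -2.4 Fz -3.6 q6 18.3
time: 11.48
ee_pos: [0.5525, -0.1221, 0.0377]
tcp_rot: [-10.6, 89.7, -19.4]
wrist_force: [7.2, -3.5, -2.4]
opening: -0.0
t 11.475 toolth 36.2 posth 36.4 r 0.0509 z 0.0377 Frad 7.6 Ftan -2.4 Fz -2.4 q6 -3.6
time: 11.72
ee_pos: [0.553, -0.1115, 0.0378]
tcp_rot: [-13.4, 89.7, -10.1]
wrist_force: [7.4, -1.4, -1.9]
opening: 0.0001
t 11.725 toolth 48.2 posth 48.3 r 0.0509 z 0.0378 Frad 7.3 Ftan -1.9 Fz -1.9 q6 -14.6
ring_mark 0.9 [ 0.511  -0.1465]
index_mark 0.75 [ 0.4685 -0.0804]
ring_axis 0.72 [ 0.5024 -0.1138]
lens 0.94 [ 0.5032 -0.1155]
mount 0.87 [ 0.5039 -0.1141]
mark angle past index deg 150.3 rad r 0.0332
```

View pics/w8.png

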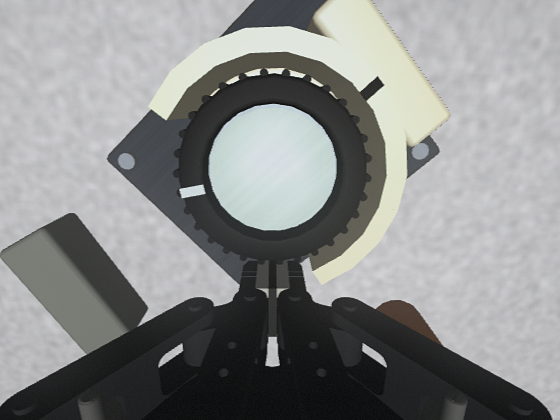

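No slip: the white line stays at (192,191) in the wrist view, and it is now about 150° past the index. Next come the return and the second stroke.

```bash
python3 -m handwheel '[[0,0,0,0,0,0.0093,1],[10,0,0,0,-0.0101,0.0084,1],[20,0,0,0,-0.0198,0.0058,1],[30,0,0,0,-0.0290,0.0015,1],[40,0,0,0,-0.0373,-0.0043,1],[50,0,0,0,-0.0444,-0.0114,1],[60,0,0,0,-0.0502,-0.0197,1],[70,0,0,0,-0.0545,-0.0289,1],[80,0,0,0,-0.0571,-0.0386,1],[90,0,0,0,-0.0580,-0.0487,1],[96,0,0,0,-0.0577,-0.0548,1],[96,0,0,0,-0.0577,-0.0548,1],[96,0,0,0,-0.0484,-0.0538,1],[96,0,0,0,-0.0484,-0.0538,1]]'; python3 -c "from h import *; where()"
python3 -m handwheel '[[-6,0,0,0,0.0051,-0.0003,1],[-12,0,0,0,0.0101,-0.0011,1],[-18,0,0,0,0.0150,-0.0024,1],[-24,0,0,0,0.0198,-0.0042,1],[-30,0,0,0,0.0244,-0.0065,1],[-36,0,0,0,0.0286,-0.0093,1],[-42,0,0,0,0.0326,-0.0125,1],[-48,0,0,0,0.0362,-0.0161,1],[-54,0,0,0,0.0394,-0.0201,1],[-60,0,0,0,0.0422,-0.0244,1],[-66,0,0,0,0.0445,-0.0289,1],[-72,0,0,0,0.0463,-0.0337,1],[-78,0,0,0,0.0476,-0.0386,1],[-84,0,0,0,0.0484,-0.0436,1],[-90,0,0,0,0.0487,-0.0487,1],[-96,0,0,0,0.0484,-0.0538,1]]'
python3 - <<'E'
from h import *
where(); ringang("w9.png")
E
```

```text
time: 13.78
ee_pos: [0.5, -0.1648, 0.0372]
tcp_rot: [-0.3, 89.7, -93.3]
wrist_force: [-2.1, -16.2, -0.9]
opening: -0.0001
t 13.775 toolth -48.0 posth -47.5 r 0.0504 z 0.0372 Frad 16.3 Ftan -1.4 Fz -0.9 q6 74.9
time: 15.78
ee_pos: [0.5531, -0.1113, 0.0379]
tcp_rot: [-17.4, 89.8, -14.1]
wrist_force: [6.1, -1.9, 0.9]
opening: 0.0001
t 15.775 toolth 48.3 posth 48.6 r 0.051 z 0.0379 Frad 5.9 Ftan -2.3 Fz 0.9 q6 -14.7
ring_mark 0.76 [ 0.5338 -0.1024]
index_mark 0.49 [ 0.5335 -0.1029]
ring_axis 0.73 [ 0.504  -0.1147]
lens 0.75 [ 0.503  -0.1151]
mount 0.73 [ 0.5042 -0.1157]
mark angle past index deg 245.9 rad r 0.0339
```

View pics/w9.png

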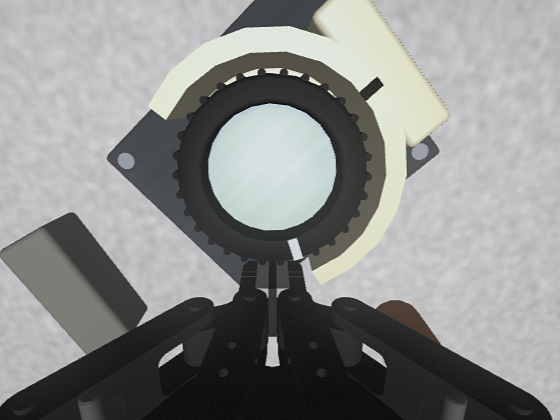

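Another 96° without slip, so the line is at 246°. The force runs from 16 N at the start to 6 N at the end, so I'll shift the arc centre about 0.6 mm on this return.

```bash
python3 -m handwheel '[[0,0,0,0,0,0.0093,1],[10,0,0,0,-0.0101,0.0084,1],[20,0,0,0,-0.0198,0.0058,1],[30,0,0,0,-0.0290,0.0015,1],[40,0,0,0,-0.0373,-0.0043,1],[50,0,0,0,-0.0444,-0.0114,1],[60,0,0,0,-0.0502,-0.0197,1],[70,0,0,0,-0.0545,-0.0289,1],[80,0,0,0,-0.0571,-0.0386,1],[90,0,0,0,-0.0580,-0.0487,1],[96,0,0,0,-0.0577,-0.0548,1],[96,0,0,0,-0.0577,-0.0548,1],[96,0,0,0,-0.0490,-0.0543,1],[96,0,0,0,-0.0490,-0.0543,1]]'; python3 -c "from h import *; where()"
python3 -m handwheel '[[-6,0,0,0,0.0051,-0.0003,1],[-12,0,0,0,0.0101,-0.0011,1],[-18,0,0,0,0.0150,-0.0024,1],[-24,0,0,0,0.0198,-0.0042,1],[-30,0,0,0,0.0244,-0.0065,1],[-36,0,0,0,0.0286,-0.0093,1],[-42,0,0,0,0.0326,-0.0125,1],[-48,0,0,0,0.0362,-0.0161,1],[-54,0,0,0,0.0394,-0.0201,1],[-60,0,0,0,0.0422,-0.0244,1],[-66,0,0,0,0.0445,-0.0289,1],[-72,0,0,0,0.0463,-0.0337,1],[-78,0,0,0,0.0476,-0.0386,1],[-84,0,0,0,0.0484,-0.0436,1],[-90,0,0,0,0.0487,-0.0487,1],[-96,0,0,0,0.0484,-0.0538,1]]'
python3 - <<'E'
from h import *
where(); ringang("w10.png")
E
```

```text
time: 17.82
ee_pos: [0.4996, -0.1649, 0.037]
tcp_rot: [0.3, 89.7, -92.7]
wrist_force: [-0.7, -12.6, -0.4]
opening: 0.0
t 17.825 toolth -47.9 posth -48.0 r 0.0504 z 0.037 Frad 12.6 Ftan -0.0 Fz -0.4 q6 74.8
time: 19.82
ee_pos: [0.5531, -0.1119, 0.0378]
tcp_rot: [-15.1, 89.7, -11.8]
wrist_force: [9.8, -1.0, -1.1]
opening: 0.0001
t 19.825 toolth 48.4 posth 48.0 r 0.0509 z 0.0378 Frad 9.8 Ftan -1.5 Fz -1.1 q6 -14.8
ring_mark 0.7 [ 0.4882 -0.0848]
index_mark 0.67 [ 0.4696 -0.0793]
ring_axis 0.75 [ 0.5036 -0.1153]
lens 0.59 [ 0.5025 -0.1146]
mount 0.98 [ 0.5035 -0.1168]
mark angle past index deg 340.2 rad r 0.0328
```

View pics/w10.png

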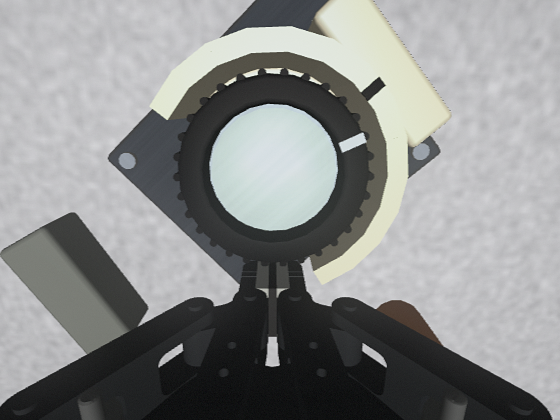

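The force is now even at 10–12 N. The line at (353,143) is about 340° round, just short of the first pass. Two more full cycles should bring it to roughly 530–535°.

```bash
python3 -m handwheel '[[0,0,0,0,0,0.0093,1],[10,0,0,0,-0.0101,0.0084,1],[20,0,0,0,-0.0198,0.0058,1],[30,0,0,0,-0.0290,0.0015,1],[40,0,0,0,-0.0373,-0.0043,1],[50,0,0,0,-0.0444,-0.0114,1],[60,0,0,0,-0.0502,-0.0197,1],[70,0,0,0,-0.0545,-0.0289,1],[80,0,0,0,-0.0571,-0.0386,1],[90,0,0,0,-0.0580,-0.0487,1],[96,0,0,0,-0.0577,-0.0548,1],[96,0,0,0,-0.0577,-0.0548,1],[96,0,0,0,-0.0484,-0.0538,1],[96,0,0,0,-0.0484,-0.0538,1]]' >/dev/null; python3 -c "from h import *; where()"
python3 -m handwheel '[[-6,0,0,0,0.0051,-0.0003,1],[-12,0,0,0,0.0101,-0.0011,1],[-18,0,0,0,0.0150,-0.0024,1],[-24,0,0,0,0.0198,-0.0042,1],[-30,0,0,0,0.0244,-0.0065,1],[-36,0,0,0,0.0286,-0.0093,1],[-42,0,0,0,0.0326,-0.0125,1],[-48,0,0,0,0.0362,-0.0161,1],[-54,0,0,0,0.0394,-0.0201,1],[-60,0,0,0,0.0422,-0.0244,1],[-66,0,0,0,0.0445,-0.0289,1],[-72,0,0,0,0.0463,-0.0337,1],[-78,0,0,0,0.0476,-0.0386,1],[-84,0,0,0,0.0484,-0.0436,1],[-90,0,0,0,0.0487,-0.0487,1],[-96,0,0,0,0.0484,-0.0538,1]]' >/dev/null
python3 - <<'E'
from h import *
where(); ringang("w11.png")
E
python3 -m handwheel '[[0,0,0,0,0,0.0093,1],[10,0,0,0,-0.0101,0.0084,1],[20,0,0,0,-0.0198,0.0058,1],[30,0,0,0,-0.0290,0.0015,1],[40,0,0,0,-0.0373,-0.0043,1],[50,0,0,0,-0.0444,-0.0114,1],[60,0,0,0,-0.0502,-0.0197,1],[70,0,0,0,-0.0545,-0.0289,1],[80,0,0,0,-0.0571,-0.0386,1],[90,0,0,0,-0.0580,-0.0487,1],[96,0,0,0,-0.0577,-0.0548,1],[96,0,0,0,-0.0577,-0.0548,1],[96,0,0,0,-0.0484,-0.0538,1],[96,0,0,0,-0.0484,-0.0538,1]]' >/dev/null; python3 -c "from h import *; where()"
python3 -m handwheel '[[-6,0,0,0,0.0051,-0.0003,1],[-12,0,0,0,0.0101,-0.0011,1],[-18,0,0,0,0.0150,-0.0024,1],[-24,0,0,0,0.0198,-0.0042,1],[-30,0,0,0,0.0244,-0.0065,1],[-36,0,0,0,0.0286,-0.0093,1],[-42,0,0,0,0.0326,-0.0125,1],[-48,0,0,0,0.0362,-0.0161,1],[-54,0,0,0,0.0394,-0.0201,1],[-60,0,0,0,0.0422,-0.0244,1],[-66,0,0,0,0.0445,-0.0289,1],[-72,0,0,0,0.0463,-0.0337,1],[-78,0,0,0,0.0476,-0.0386,1],[-84,0,0,0,0.0484,-0.0436,1],[-90,0,0,0,0.0487,-0.0487,1],[-96,0,0,0,0.0484,-0.0538,1]]' >/dev/null
python3 - <<'E'
from h import *
where(); ringang("w12.png")
E
```

```text
t 21.875 toolth -47.9 posth -48.2 r 0.0504 z 0.037 Frad 13.0 Ftan -1.0 Fz -1.5 q6 74.8
t 23.875 toolth 48.4 posth 48.0 r 0.0509 z 0.0378 Frad 8.7 Ftan -2.5 Fz -0.5 q6 -14.8
ring_mark 0.87 [ 0.4763 -0.1346]
index_mark 0.98 [ 0.4692 -0.0793]
ring_axis 0.78 [ 0.5039 -0.1147]
lens 0.8 [ 0.5033 -0.1148]
mount 0.94 [ 0.5023 -0.1153]
mark angle past index deg 82.9 rad r 0.0328
t 25.925 toolth -47.9 posth -48.2 r 0.0504 z 0.037 Frad 14.4 Ftan -0.9 Fz -1.5 q6 74.8
t 27.925 toolth 48.4 posth 48.0 r 0.0509 z 0.0378 Frad 9.0 Ftan -3.1 Fz -1.7 q6 -14.8
ring_mark 0.95 [ 0.5284 -0.1408]
index_mark 0.97 [ 0.4688 -0.0801]
ring_axis 0.76 [ 0.5042 -0.1151]
lens 0.9 [ 0.5026 -0.1142]
mount 0.89 [ 0.5037 -0.1172]
mark angle past index deg 179.8 rad r 0.0371
```

View pics/w11.png

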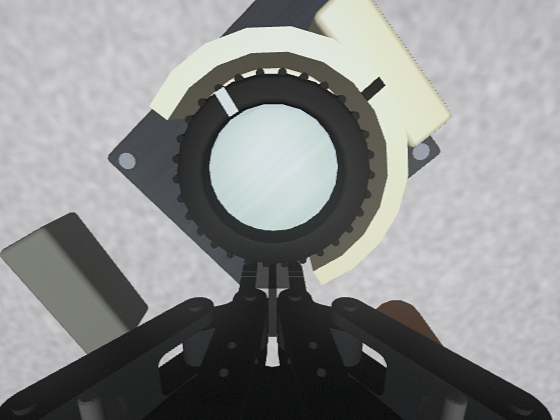

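View pics/w12.png

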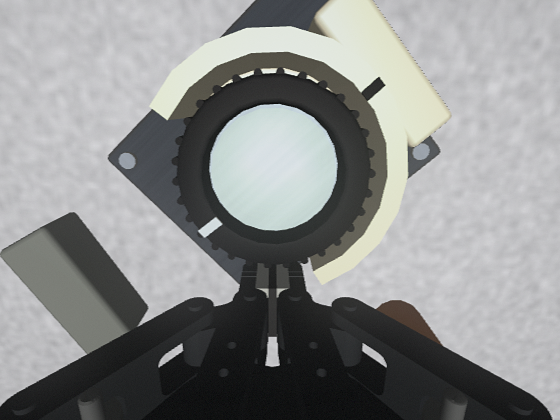

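The line has passed the index once and is now at (210,228), about 178° into the second turn. One more full stroke follows, then a trimmed one.

```bash
python3 -m handwheel '[[0,0,0,0,0,0.0093,1],[10,0,0,0,-0.0101,0.0084,1],[20,0,0,0,-0.0198,0.0058,1],[30,0,0,0,-0.0290,0.0015,1],[40,0,0,0,-0.0373,-0.0043,1],[50,0,0,0,-0.0444,-0.0114,1],[60,0,0,0,-0.0502,-0.0197,1],[70,0,0,0,-0.0545,-0.0289,1],[80,0,0,0,-0.0571,-0.0386,1],[90,0,0,0,-0.0580,-0.0487,1],[96,0,0,0,-0.0577,-0.0548,1],[96,0,0,0,-0.0577,-0.0548,1],[96,0,0,0,-0.0484,-0.0538,1],[96,0,0,0,-0.0484,-0.0538,1]]' >/dev/null; python3 -c "from h import *; where()"
python3 -m handwheel '[[-6,0,0,0,0.0051,-0.0003,1],[-12,0,0,0,0.0101,-0.0011,1],[-18,0,0,0,0.0150,-0.0024,1],[-24,0,0,0,0.0198,-0.0042,1],[-30,0,0,0,0.0244,-0.0065,1],[-36,0,0,0,0.0286,-0.0093,1],[-42,0,0,0,0.0326,-0.0125,1],[-48,0,0,0,0.0362,-0.0161,1],[-54,0,0,0,0.0394,-0.0201,1],[-60,0,0,0,0.0422,-0.0244,1],[-66,0,0,0,0.0445,-0.0289,1],[-72,0,0,0,0.0463,-0.0337,1],[-78,0,0,0,0.0476,-0.0386,1],[-84,0,0,0,0.0484,-0.0436,1],[-90,0,0,0,0.0487,-0.0487,1],[-96,0,0,0,0.0484,-0.0538,1]]' >/dev/null
python3 - <<'E'
from h import *
where(); ringang("w13.png")
E
python3 -m handwheel '[[0,0,0,0,0,0.0093,1],[10,0,0,0,-0.0101,0.0084,1],[20,0,0,0,-0.0198,0.0058,1],[30,0,0,0,-0.0290,0.0015,1],[40,0,0,0,-0.0373,-0.0043,1],[50,0,0,0,-0.0444,-0.0114,1],[60,0,0,0,-0.0502,-0.0197,1],[70,0,0,0,-0.0545,-0.0289,1],[80,0,0,0,-0.0571,-0.0386,1],[90,0,0,0,-0.0580,-0.0487,1],[96,0,0,0,-0.0577,-0.0548,1],[96,0,0,0,-0.0577,-0.0548,1],[96,0,0,0,-0.0484,-0.0538,1],[96,0,0,0,-0.0484,-0.0538,1]]' >/dev/null
python3 - <<'E'
from h import *
where(); ringang("w14.png")
E
```

```text
t 29.975 toolth -47.9 posth -48.3 r 0.0504 z 0.037 Frad 14.8 Ftan 0.2 Fz -1.4 q6 74.8
t 31.975 toolth 48.4 posth 48.1 r 0.051 z 0.0378 Frad 9.7 Ftan -1.8 Fz -1.2 q6 -14.8
ring_mark 0.63 [ 0.526  -0.0887]
ring_axis 0.86 [ 0.5025 -0.1162]
lens 0.89 [ 0.5041 -0.1157]
mount 0.85 [ 0.5029 -0.1156]
mark angle past index deg 272.3 rad r 0.0351
t 34.025 toolth -47.9 posth -48.3 r 0.0505 z 0.037 Frad 15.0 Ftan -0.5 Fz -1.9 q6 74.8
index_mark 0.67 [ 0.4676 -0.0807]
ring_axis 0.57 [ 0.5038 -0.1153]
lens 0.67 [ 0.5013 -0.1146]
mount 0.8 [ 0.5014 -0.1151]
```

View pics/w14.png

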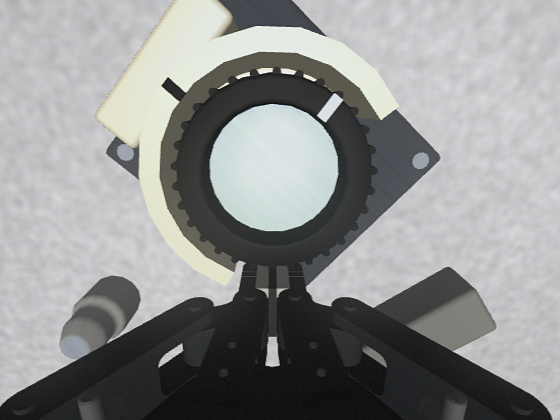

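The line at (330,107) is roughly 88–94° short of the index at (173,89). I'll sweep 84°, then look again.

```bash
python3 -m handwheel '[[-6,0,0,0,0.0051,-0.0003,1],[-12,0,0,0,0.0101,-0.0011,1],[-18,0,0,0,0.0150,-0.0024,1],[-24,0,0,0,0.0198,-0.0042,1],[-30,0,0,0,0.0244,-0.0065,1],[-36,0,0,0,0.0286,-0.0093,1],[-42,0,0,0,0.0326,-0.0125,1],[-48,0,0,0,0.0362,-0.0161,1],[-54,0,0,0,0.0394,-0.0201,1],[-60,0,0,0,0.0422,-0.0244,1],[-66,0,0,0,0.0445,-0.0289,1],[-72,0,0,0,0.0463,-0.0337,1],[-78,0,0,0,0.0476,-0.0386,1],[-84,0,0,0,0.0484,-0.0436,1]]' >/dev/null
python3 - <<'E'
from h import *
where(); ringang("w15.png")
E
```

```text
t 36.075 toolth 36.3 posth 36.2 r 0.0509 z 0.0377 Frad 10.9 Ftan -2.4 Fz -1.8 q6 -3.8
ring_mark 0.75 [ 0.4804 -0.091 ]
ring_axis 0.95 [ 0.5042 -0.1158]
lens 0.95 [ 0.5034 -0.115 ]
mount 0.87 [ 0.5042 -0.1162]
mark angle past index deg 357.8 rad r 0.032
```

View pics/w15.png

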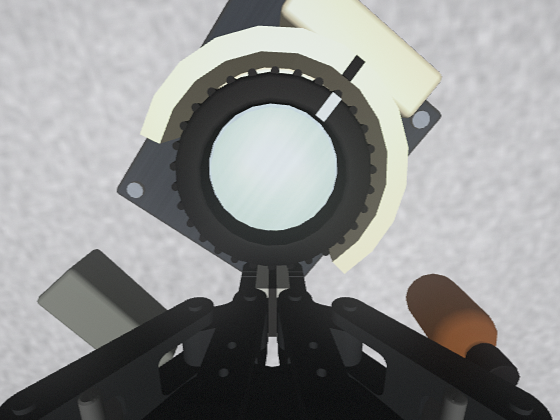

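The line at (328,107) is a few degrees short of the index at (355,70). I'll turn 5° more, hold, and retract.

```bash
python3 -m handwheel '[[-3,0,0,0,0.0025,-0.0001,1],[-5,0,0,0,0.0042,-0.0002,1],[-5,0,0,0,0.0042,-0.0002,1],[-5,0,0,0,0.0042,-0.0002,1],[-5,0,0,0,0.0042,0.0050,1],[-5,0,0,0,0.0042,0.0200,1],[-5,0,0,0,0.0042,0.0200,1],[-5,0,0,-0.05,0.0042,0.0200,1],[-5,0,0,-0.10,0.0042,0.0200,1],[-5,0,0,-0.12,0.0042,0.0200,1],[-5,0,0,-0.12,0.0042,0.0200,1]]'
python3 - <<'E'
from h import *
where(); ringang("w16.png")
o=bot.get_obs()
p=bot.camera("top"); save(p,"t16.png",(290,140,490,340),3)
for k in("objective","dropper","slide_box"):
  for n in ("scene",):
    p=bot.camera(n); r=bot.tip_of(k,p)[:2]
    for q in r: print(k,round(q["conf"],2),onplane(p,(q["centre"][0]*560,q["centre"][1]*420),0).round(4))
save(p,"s16.png",(130,50,370,260),3)
E
```

```text
time: 37.75
ee_pos: [0.5705, -0.121, 0.1584]
tcp_rot: [-7.7, 89.9, -11.6]
wrist_force: [-0.2, -0.2, -0.6]
opening: 0.0001
t 37.75 toolth 41.0 posth 39.5 r 0.0686 z 0.1584 Frad -0.2 Ftan -0.2 Fz -0.6 q6 -8.0
ring_mark 0.64 [ 0.4773 -0.0936]
index_mark 0.89 [ 0.4679 -0.0782]
ring_axis 0.81 [ 0.5035 -0.1134]
lens 0.69 [ 0.5025 -0.1149]
mount 0.58 [ 0.506  -0.1174]
mark angle past index deg 5.0 rad r 0.0325
objective 0.65 [ 0.3917 -0.1953  0.    ]
dropper 0.88 [ 0.6186 -0.0169  0.    ]
slide_box 0.58 [ 0.5848 -0.236   0.    ]
```

View pics/w16.png

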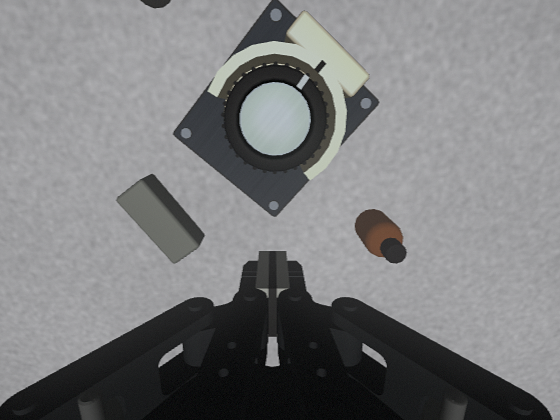

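View pics/s16.png

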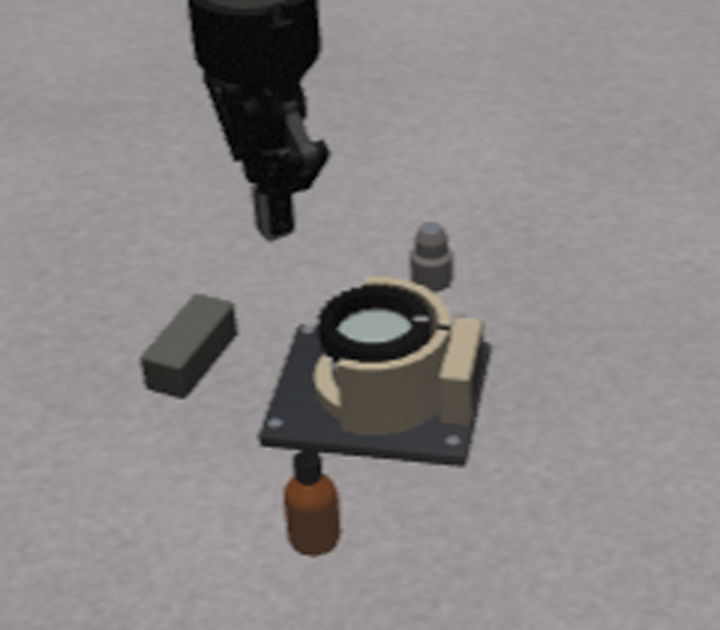

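The white line at (304,81) is in line with the index at (321,66), and the ring has visibly risen. The bystanders sit at the same pixels as before: box, objective and dropper are unchanged in the scene crop, which is shifted 30 px × 3 in its origin. The arm is clear and still, so I'm handing in.

```bash
python3 -c "from h import *; where(); print(bot.job_done())"
```

```text
t 38.4 toolth 41.0 posth 39.4 r 0.0681 z 0.1569 Frad 0.2 Ftan 0.1 Fz 1.0 q6 -8.0
the job is handed in; nothing more can be done
None
```

The ring now stands two full turns open. Its white line is in line with the index mark by eye, and the wrist-camera estimate puts it 5° past (the limit is 23°). I handed the job in at about 38 s of the 64 s; the hand-in gives no verdict.

**How it was done:** I closed the gripper and pressed the side of the fingertips on the exposed rim. The ring took seven counter-clockwise strokes, each up to 96°, with a small 5° correction at the end. The press read between 6 and 16 N; one stroke started just over the suggested 15 N, at 16.3 N. The ring followed each stroke without visible slip, from about 53° open at the start.

**Last checks:**
- **Bystanders:** they sit in the same places in the final scene picture as at the start. The position network's readings differed by about 6 mm for the bottle and 10 mm for the objective and slide box. I put this down to network noise.
- **Lens:** the fingers stayed outside the ring, except when I probed too high early on and the tips passed about 5 mm over its edge. They did not reach the lens, and no contact force showed.
- **Arm:** it was held clear of everything, with wrist force near zero.

**What disagreed with the description:** with the gripper shut, the fingertips appeared to sit above the tool point instead of 19 mm below it. My first press passed over the ring without touching it, so I lowered the tool until it made contact.

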